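Turn the counter carousel until the balm pot faces front

TASK

Turn the round carousel on the counter by pushing at its rim with the fingertips, gently and without flinging it, until the pot with the red lid stands lined up with the orange pointer at the front of the carousel's foot, then leave the carousel standing still with nothing touching it. Do not touch, lift or upset the four things standing on the carousel, and leave the hand stamp, the stapler and the mug round it where they are.

Things in the scene. Friction and masses are not known exactly. Their poses are not given: they have to be found in the camera images.
- carousel_base: Fixed foot under the platter, a black disc of 105 mm radius; its place and turn differ from run to run. Origin: on the turning axis, on the counter top. A flat orange arm, 22 mm wide and 8 mm high, runs from it along this frame's -x and ends in an orange pointer tip 180 mm from the axis, 10 mm high: that way (-x) is the carousel's front.
- platter (a point): Centre of the turning platter's top face, on the turning axis, 34 mm above the counter; its frame turns with the platter. A light wooden disc, 150 mm radius, 12 mm thick (underside 22 mm above the counter). The four things stand at 0, 90, 180 and 270 degrees from this frame's x axis on flat cork inlays, the red-lidded pot on any of them.
- finger_peg (a point): Middle of one of the eight upright round aluminium finger pegs that stand on the platter near its rim and turn with it: 13 mm in diameter, 137 mm from the turning axis, tops 77 mm above the counter. They lie at 22.5 (this one), 67.5, 112.5 ... degrees, every 45, anticlockwise seen from above from the platter frame's x axis.
- turntable (a joint): Angle of the platter (rad), 0 at the start, grows anticlockwise seen from above. It turns freely both ways, more than a full turn, on a bearing with light friction (about 0.1 N m, less than 1 N at a peg), and stops almost at once when it is no longer pushed.
- balm_pot_centre (a point): Small round white pot with a red lid, 58 mm in diameter, 50 mm high: the one to bring to the front. Loose, stands on the carousel in one of its four places, 75 mm from the platter's centre. Point: its centre, half-way up.
- pin_tin_centre (a point): Round tin with a gold lid and a printed paper label, 75 mm in diameter, 58 mm high. Loose, stands on the carousel in one of its four places, 75 mm from the platter's centre. Point: its centre, half-way up.
- tape_duct_centre (a point): Roll of black tape lying flat, 53 mm in diameter, 19 mm high. Loose, stands on the carousel in one of its four places, 75 mm from the platter's centre. Point: its centre, half-way up.
- ink_pad_centre (a point): Flat dark blue ink pad, 56 x 69 x 13 mm, closed. Loose, stands on the carousel in one of its four places, 75 mm from the platter's centre. Point: its centre, half-way up.
- stamp_centre (a point): Wooden hand stamp standing upright, 26 x 44 mm, 72 mm high, loose on the counter to the right of the carousel, towards the robot. Point: its centre. Leave it.
- stapler_centre (a point): Red and black stapler, 39 x 153 mm, 55 mm high, loose on the counter to the left of the carousel. Point: its centre. Leave it.
- mug_centre (a point): White mug with a handle, 83 mm in diameter, 93 mm high, loose on the counter to the left of the carousel, towards the robot. Point: its centre. Leave it.
Mind the look-alikes: they are no part of the job. Leave any white look-alike of the part that bears tape_duct_centre alone.

How it is judged:
By the outcome, as a careful person would: the job done as asked, in the order asked, and still so for the second after the job is handed in, with the robot touching nothing.
It also fails if it takes over 54 s, if anything falls off the work surface, if the arm or the gripper's body presses on something with over 40 N, if the wrist force passes 120 N, or if a joint passes its speed limit or range.

ROBOT

A 6-joint arm with a two-finger parallel gripper is mounted at the origin on a cart in front of the work surface, level with it; the furniture and walls round the work are solid. World frame = base frame: x ahead of the robot, y to its left, z up, the work surface at z = 0. Lengths are in m, angles in rad, forces in N, time in s.
With the tool pointing down it reaches from about 0.3 to 0.875 m from the base axis. Payload 6.4 kg.
Tool frame: the origin (TCP) lies between the finger pads; the fingertips stand ctrl.tip_extent ahead of it and the grasp point (between the pads) is the TCP (ctrl.tip_extent is the distance from the TCP to the fingertips, in m); z points along the fingers, y is the line along which they close (so a half turn about z gives the same grasp; the last joint's range is limited). The gripper opens to 85 mm and grips with 20 to 120 N. Pads are 22 mm wide; open, the fingers measure 114 mm over their backs; the gripper's body (76 mm by 85 mm) begins 54 mm behind the grasp point. The pads swing forward as they close: fully open they stand 13 mm farther back than shut.
Start: joints at [-0.206, 0.181, 1.607, -0, 1.354, -0.206], TCP at [0.575, 0, 0.25] pointing down, gripper open.
Joint ranges: [-2.99, 2.99], [-0.89, 2.07], [0.3, 2.58], [-1.14, 4.28], [0, 2.63], [-3.12, 3.12]. Speed limits (rad/s): [2.57, 2.57, 3.01, 3.14, 3.14, 3.14].

INTERFACE

Orientations are given as a unit quaternion [w, x, y, z].
In Python, from bench import ctrl gives the robot as it stands.
- The arm moves only by the tool send_rows, never from a script. Its arguments are lists of equal length, an entry for each row: "dr": the turn, a rotation vector about the tool's x, y, z in units of 6 degrees (1.0 is 6 degrees), a list of three; "xyz": the shift along the tool's x, y, z in cm, a list of three; "jaw": the opening in per cent of the stroke, from 0 (shut) to 100 (fully open). In form: {"dr": [[wx, wy, wz], ...], "xyz": [[dx, dy, dz], ...], "jaw": [jaw, ...]}. A call has exactly 8 rows; each row is the pose to reach, as a shift and turn from the pose commanded when the call began, along the tool's axes at that moment; what a row does not reach only later rows make up. A row lasts 1/8 s, in which the tool goes at most 62.5 mm and 10.7 degrees, less where a joint would pass 70% of its speed; a pose out of reach is approached as far as the arm can. A call with a gripper value outside its range is refused whole. The fingers move at their own pace and stop on an object; the grip force is fixed at half the most. Time passes only in rows, so rows that repeat a pose let the fingers close, or fill a call up. It gives the time, the measured TCP pose, the force, the opening and the grip force at its end, in the units of the state.
- ctrl.get_obs(): the state, without advancing time (a new reading comes with each control period).
- ctrl.camera(name): name is "side" or "top"; returns the picture (400x640x3 uint8, red, green, blue); there is no depth.
- ctrl.calibration(name): a dict with "camera_matrix" (3x3 intrinsics, pixels), "world_from_camera" (4x4, takes a point from camera to world coordinates). Camera axes: x right, y up, looking along -z (the intrinsics and any distortion apply to the point x, -y, -z); pixel columns grow to the right and rows downward; lengths in m; the calibration is good to about 2 mm. A picture is of the moment at which its call begins. calibration takes no time and is no camera call.
- ctrl.hand_in(): hands the job in; it is judged then, once.
The state is a dict: "time_s": time; "q": joint angles; "dq": joint speeds; "joint_efforts": joint torques, N m; "eef_pos": TCP position; "eef_rot": TCP orientation; "wrist_force": force on the tool from outside, world axes, zero at the start; "torque": the same for the moment, N m; "opening": opening from 0.0 (shut) to 1.0 (fully open); "grasp_force": force on a finger pad.
Only numpy, scipy, OpenCV 4.12 (cv2) and the standard library are available. Lean on these libraries where they do the work, as an engineer would, in place of code of your own. Each camera call takes 0.05 s, during which the arm holds its last target. There are 200 camera calls.

## Working session

There is one attempt and no reset: what is moved stays moved. The work goes in short steps, Python scripts to look and compute and a tool call to move; the robot and the scene stay as the last step left them, time stands still between calls to the robot, and variables do not carry over. Pictures are saved under pics/ and viewed, at most 10 in all, crops included, and the job is handed in when it is done.

Besides the shell and the picture viewer there is one more tool, called after ">>>" as name(argument=value, ...), one argument or row to a line, values as JSON. send_rows: Moves the arm, as the interface text tells. Its arguments: {"type":"object","properties":{"dr":{"type":"array","items":{"type":"array","items":{"type":"number"}}},"xyz":{"type":"array","items":{"type":"array","items":{"type":"number"}}},"jaw":{"type":"array","items":{"type":"number"}}},"required":["dr","xyz","jaw"]}

```bash
mkdir -p pics
python3 - <<'E'
from bench import ctrl
import cv2
for n in("top","side"):
    cv2.imwrite(f"pics/{n}0.png",ctrl.camera(n)[:,:,::-1])
    c=ctrl.calibration(n);print(n,{k:(v.round(3).tolist() if hasattr(v,'round') else v) for k,v in c.items()})
o=ctrl.get_obs();print(o['eef_pos'],o['eef_rot'],ctrl.tip_extent)
E
```

```text
top {'camera_matrix': [[406.941, 0.0, 310.908], [0.0, 406.941, 198.173], [0.0, 0.0, 1.0]], 'world_from_camera': [[-0.0, 0.998, -0.07, 0.557], [-1.0, 0.0, 0.004, 0.162], [0.004, 0.07, 0.998, 0.959], [0.0, 0.0, 0.0, 1.0]]}
side {'camera_matrix': [[471.305, 0.0, 318.665], [0.0, 471.305, 200.259], [0.0, 0.0, 1.0]], 'world_from_camera': [[0.68, 0.435, -0.59, -0.004], [-0.733, 0.391, -0.557, -0.44], [-0.012, 0.811, 0.585, 0.677], [0.0, 0.0, 0.0, 1.0]]}
[5.74536778e-01 1.10702473e-04 2.49471815e-01] [-6.62292734e-04  7.07108662e-01  7.07104454e-01 -4.39352146e-04] 0.019
```

View pics/top0.png

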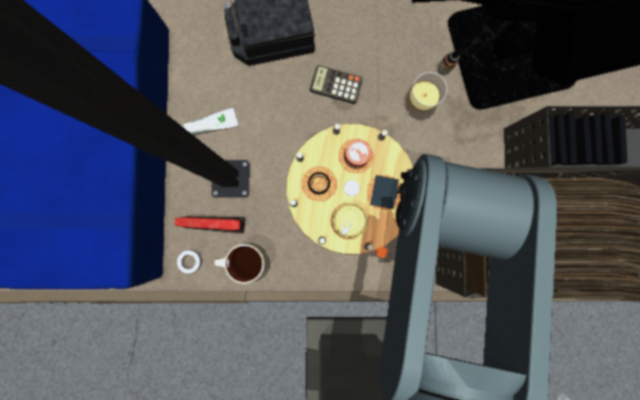

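View pics/side0.png

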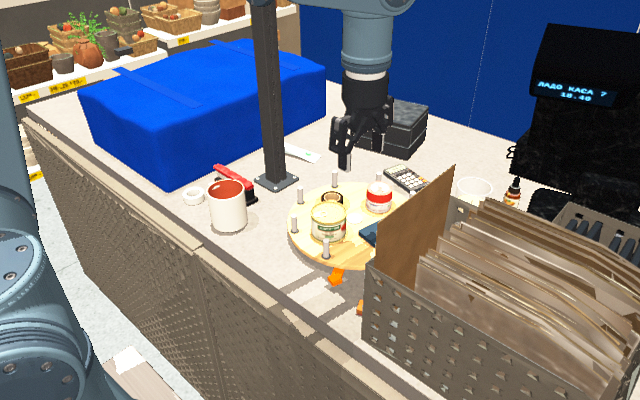

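The top view shows the platter centred near (351,188), the red-lid pot at (357,153), pegs at (337,128), (384,134), (300,156), (294,203), (323,240) and (368,246), and the orange tip near (382,252). There is a post to the left and a file box to the right.

```bash
cat > h.py <<'E'
import numpy as np,cv2
from bench import ctrl
def ray(n,u,v,z):
    c=ctrl.calibration(n);K=np.array(c['camera_matrix']);T=np.array(c['world_from_camera'])
    d=np.linalg.inv(K)@[u,v,1];d=T[:3,:3]@[d[0],-d[1],-d[2]];o=T[:3,3]
    return (o+d*(z-o[2])/d[2])
def proj(n,p):
    c=ctrl.calibration(n);K=np.array(c['camera_matrix']);T=np.array(c['world_from_camera'])
    q=T[:3,:3].T@(np.array(p)-T[:3,3]);q=K@[q[0],-q[1],-q[2]];return q[:2]/q[2]
def fit(P):
    A=np.c_[2*P,np.ones(len(P))];s=np.linalg.lstsq(A,(P**2).sum(1),rcond=None)[0];return s[:2],np.sqrt(s[2]+s[:2]@s[:2])
E
python3 - <<'E'
from h import *
P=np.array([ray('top',u,v,.077)[:2] for u,v in[(337,127),(384,133),(299,155),(293,202),(322,240),(368,246)]])
c,r=fit(P);print(P.round(3),c,r)
a=np.degrees(np.arctan2(*(P-c).T[::-1]));print(a, a%45)
pot=ray('top',357,152,.05)[:2];tip=ray('top',382,252,.01)[:2]
for n,p in(('pot',pot),('tip',tip)):d=p-c;print(n,p,np.hypot(*d),np.degrees(np.arctan2(d[1],d[0])))
for n,u,v,z in(('post',231,178,0),('mug',245,263,.09),('boxcorner',440,290,.1)):print(n,ray('top',u,v,z))
for u,v,z in((335,280,.01),(367,262,.0),(453,166,.2),(377,330,.0)):print(ray('side',u,v,z))
im=ctrl.camera('top')[:,:,::-1]
cv2.imwrite('pics/c1.png',cv2.resize(im[100:300,270:470],None,fx=3,fy=3,interpolation=cv2.INTER_CUBIC))
im=ctrl.camera('side')[:,:,::-1]
cv2.imwrite('pics/c2.png',cv2.resize(im[150:320,260:460],None,fx=3.5,fy=3.5,interpolation=cv2.INTER_CUBIC))
E
```

```text
[[ 0.776  0.101]
 [ 0.763 -0.002]
 [ 0.714  0.185]
 [ 0.611  0.198]
 [ 0.529  0.135]
 [ 0.516  0.036]] [0.6463522  0.06770255] 0.13492363164148988
[  14.58010704  -30.8455523    60.06284309  105.28242997  150.23902506
 -166.27954542] [14.58010704 14.1544477  15.06284309 15.28242997 15.23902506 13.72045458]
pot [0.72554489 0.05470033] 0.08025297281215125 -9.323895379340687
tip [ 0.49885746 -0.0060722 ] 0.16491638137536427 -153.42644164219226
post [0.67244022 0.34780881 0.        ]
mug [0.48078412 0.29832697 0.09      ]
boxcorner [ 0.42566514 -0.11012448  0.1       ]
[ 0.49405188 -0.01084835  0.01      ]
[ 0.58495729 -0.01948422  0.        ]
[ 0.73043473 -0.10128886  0.2       ]
[ 0.45918339 -0.14057282  0.        ]
```

View pics/c1.png

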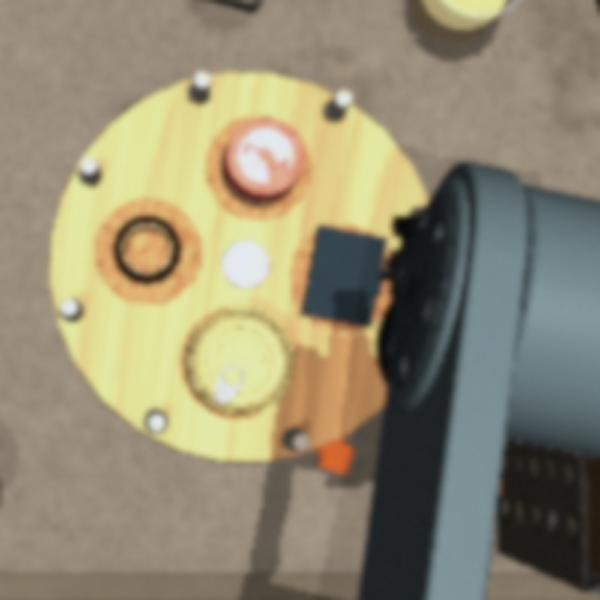

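View pics/c2.png

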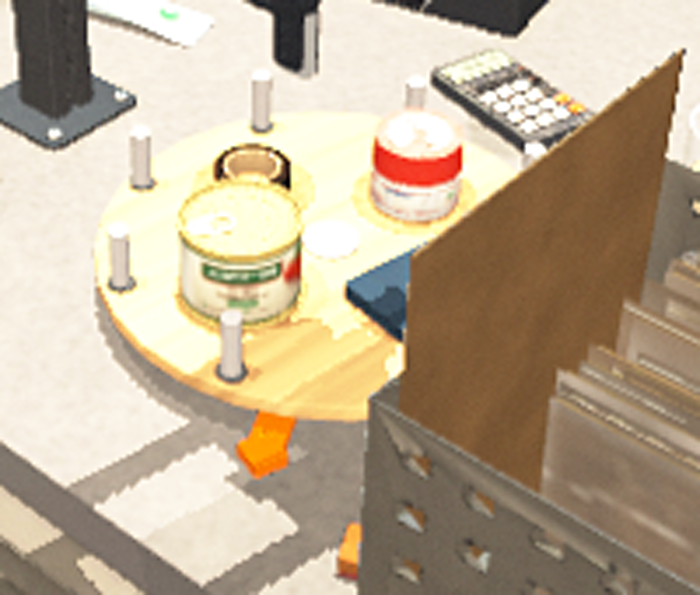

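The arm still hides part of the front. The peg phase and the pot agree: the pot is at about -8° and the front at about -153°, so roughly 145° clockwise is needed. I'll push the peg at 150° round the open left side with the fingers shut, starting behind it at about 165°.

>>> send_rows(
  dr=[
    [0,0,0],
    [0,0,0],
    [0,0,0],
    [0,0,0],
    [0,0,0],
    [0,0,0],
    [0,0,0],
    [0,0,0],
  ],
  xyz=[
    [4,-2.5,0],
    [8,-5,0],
    [10.4,-6.4,0],
    [10.4,-6.4,3],
    [10.4,-6.4,6],
    [10.4,-6.4,8],
    [10.4,-6.4,9],
    [10.4,-6.4,9],
  ],
  jaw=[0,0,0,0,0,0,0,0],
)

```text
time_s: 1.2
eef_pos: [0.5107, 0.104, 0.1598]
eef_rot: [-0.0, 0.707, 0.707, -0.0]
wrist_force: [-1.0, 0.3, -0.2]
opening: 0.001
grasp_force: 0.0
```

Run:
```python
from h import *
im={n:ctrl.camera(n)[:,:,::-1] for n in('top','side')}
cv2.imwrite('pics/d1.png',np.hstack([cv2.resize(im['top'][100:300,260:460],None,fx=2,fy=2),cv2.resize(im['side'][150:350,230:430],None,fx=2,fy=2)]))
t=cv2.cvtColor(im['top'],cv2.COLOR_BGR2HSV)
# orange mask in top
m=cv2.inRange(t,(3,190,100),(16,255,255));m[:200]=0;m[:,:300]=0
ys,xs=np.nonzero(m);print(len(xs),xs.mean(),ys.mean(),ray('top',xs.mean(),ys.mean(),.01))
c=ray('top',352,188,.036);print('hub',c)
print('pot',ray('top',357.5,152,.084))
o=ctrl.get_obs();print(o['eef_pos'],o['wrist_force'],o['opening'])
```

```text
0 nan nan [nan nan nan]
hub [0.64527116 0.06511217 0.036     ]
pot [0.71924562 0.05763124 0.084     ]
[0.51160007 0.10396899 0.16109428] [0.53488394 0.53670054 0.23836888] 0.0019627406421111842<stdin>:7: RuntimeWarning: Mean of empty slice.
  ret = ret.dtype.type(ret / rcount)
```

View pics/d1.png

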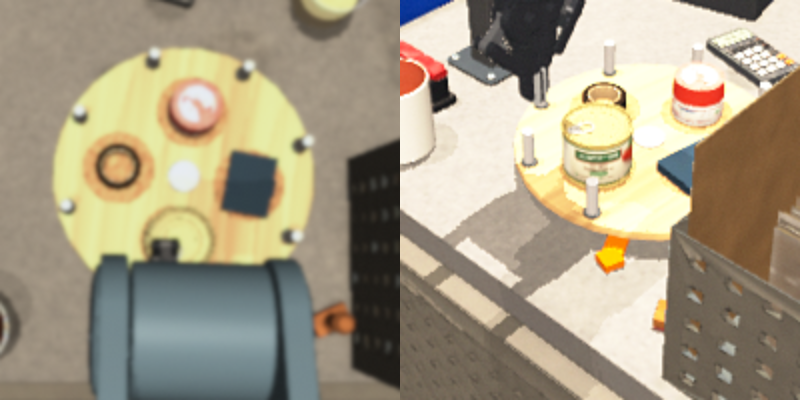

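Run:
```python
from h import *
c=np.array([.646,.067])
t=cv2.cvtColor(ctrl.camera('side')[:,:,::-1].copy(),cv2.COLOR_BGR2HSV)
m=cv2.inRange(t,(5,170,150),(22,255,255));m[:262]=0;m[300:]=0;m[:,:315]=0;m[:,355:]=0
ys,xs=np.nonzero(m);print(len(xs),xs.min(),xs.max(),ys.min(),ys.max())
W=np.array([ray('side',x,y,.009)[:2] for x,y in zip(xs,ys)])-c
r=np.hypot(*W.T);a=np.degrees(np.arctan2(W[:,1],W[:,0]))
print(r.max());
for lo in np.arange(.14,.19,.006):
    k=(r>=lo)&(r<lo+.006)
    if k.any():print(round(lo,3),k.sum(),a[k].min().round(1),a[k].max().round(1),a[k].mean().round(1))
print(proj('top',(.511,.104,.16)),proj('side',(.511,.104,.16)))
for g in(-150,-153,-156):print(g,proj('side',[*(c+.18*np.array([np.cos(np.radians(g)),np.sin(np.radians(g))])),.01]),proj('top',[*(c+.18*np.array([np.cos(np.radians(g)),np.sin(np.radians(g))])),.01]))
P=np.array([ray('top',u,v,.077)[:2] for u,v in[(337,126.5),(384,133),(299.5,155.5),(293,202),(322,240),(368,246),(413,170),(407,218)]])
cc,rr=fit(P);print(cc,rr,(np.degrees(np.arctan2(*(P-cc).T[::-1]))%45).round(1))
```

```text
119 328 343 267 286
0.18635807547846295
0.14 24 -157.6 -149.0 -153.2
0.146 23 -157.6 -149.4 -153.6
0.152 7 -157.3 -149.2 -153.1
0.158 3 -157.6 -149.4 -152.2
0.164 3 -157.9 -148.9 -152.0
0.17 19 -157.6 -148.6 -152.5
0.176 16 -155.6 -150.5 -152.9
0.182 5 -154.5 -152.5 -153.3
[339.2026972  250.50952443] [296.66173457 191.05971996]
-150 [338.37516499 284.12565816] [389.35277298 255.79820071]
-153 [333.63545486 283.28817554] [385.80398646 257.75690526]
-156 [328.98087252 282.27673382] [382.1534911  259.52556574]
[0.64630944 0.06677267] 0.13524006795234708 [14.8 14.5 15.4 15.2 14.9 13.3 14.8 13.8]
```

>>> send_rows(
  dr=[
    [0,0,0],
    [0,0,0],
    [0,0,0],
    [0,0,0],
    [0,0,0],
    [0,0,0],
    [0,0,0],
    [0,0,0],
  ],
  xyz=[
    [0,0,2],
    [0,0,4],
    [0,0,6],
    [0,0,7.5],
    [0,0,8.5],
    [0,0,8.8],
    [0,0,8.8],
    [0,0,8.8],
  ],
  jaw=[0,0,0,0,0,0,0,0],
)

```text
time_s: 2.35
eef_pos: [0.5115, 0.104, 0.0729]
eef_rot: [0.0, 0.707, 0.707, 0.0]
wrist_force: [-0.1, 0.6, 0.0]
opening: -0.0
grasp_force: 0.0
```

Front measures at about -153.3° and the pot at -7.9°, so the turn is about -145.4°. I'll work out the arc waypoints at 20°/s.

Run:
```python
import numpy as np
c=np.array([.646,.067]);p=lambda a:c+.142*np.array([np.cos(np.radians(a)),np.sin(np.radians(a))])
cur=np.array([.511,.104]);a=165
while a>25:
    A=[a-2.5*k for k in range(1,9)];D=[np.round((p(x)-cur)[::-1]*100,1) for x in A]
    print(a,'->',A[-1],[[float(d[0]),float(d[1]),0] for d in D]);cur=cur+D[-1][::-1]/100;a=A[-1]
```

```text
165 -> 145.0 [[0.6, -0.0, 0], [1.2, 0.2, 0], [1.7, 0.4, 0], [2.3, 0.6, 0], [2.9, 0.9, 0], [3.4, 1.2, 0], [3.9, 1.5, 0], [4.4, 1.9, 0]]
145.0 -> 125.0 [[0.5, 0.3, 0], [1.0, 0.7, 0], [1.5, 1.1, 0], [1.9, 1.6, 0], [2.4, 2.0, 0], [2.8, 2.5, 0], [3.2, 3.0, 0], [3.5, 3.5, 0]]
125.0 -> 105.0 [[0.4, 0.5, 0], [0.7, 1.0, 0], [1.0, 1.5, 0], [1.3, 2.1, 0], [1.5, 2.7, 0], [1.7, 3.2, 0], [1.9, 3.8, 0], [2.1, 4.4, 0]]
105.0 -> 85.0 [[0.2, 0.6, 0], [0.3, 1.2, 0], [0.4, 1.8, 0], [0.4, 2.5, 0], [0.5, 3.1, 0], [0.5, 3.7, 0], [0.5, 4.3, 0], [0.4, 4.9, 0]]
85.0 -> 65.0 [[-0.0, 0.7, 0], [-0.1, 1.3, 0], [-0.2, 1.9, 0], [-0.4, 2.5, 0], [-0.6, 3.1, 0], [-0.8, 3.7, 0], [-1.0, 4.2, 0], [-1.2, 4.8, 0]]
65.0 -> 45.0 [[-0.3, 0.6, 0], [-0.6, 1.1, 0], [-0.9, 1.6, 0], [-1.3, 2.1, 0], [-1.6, 2.6, 0], [-2.0, 3.1, 0], [-2.4, 3.6, 0], [-2.9, 4.0, 0]]
45.0 -> 25.0 [[-0.4, 0.5, 0], [-0.9, 0.9, 0], [-1.4, 1.3, 0], [-1.9, 1.6, 0], [-2.4, 2.0, 0], [-2.9, 2.3, 0], [-3.4, 2.6, 0], [-4.0, 2.9, 0]]
```

>>> send_rows(
  dr=[
    [0,0,0],
    [0,0,0],
    [0,0,0],
    [0,0,0],
    [0,0,0],
    [0,0,0],
    [0,0,0],
    [0,0,0],
  ],
  xyz=[
    [0.6,0,0],
    [1.2,0.2,0],
    [1.7,0.4,0],
    [2.3,0.6,0],
    [2.9,0.9,0],
    [3.4,1.2,0],
    [3.9,1.5,0],
    [4.4,1.9,0],
  ],
  jaw=[0,0,0,0,0,0,0,0],
)

```text
time_s: 3.35
eef_pos: [0.53, 0.1484, 0.0722]
eef_rot: [-0.0, 0.707, 0.707, -0.0]
wrist_force: [0.2, -1.4, 0.4]
opening: 0.003
grasp_force: 0.5
```

Run:
```python
from h import *
im={n:ctrl.camera(n)[:,:,::-1] for n in('top','side')}
cv2.imwrite('pics/e1.png',np.hstack([cv2.resize(im['top'][100:300,260:460],None,fx=2,fy=2),cv2.resize(im['side'][150:350,230:430],None,fx=2,fy=2)]))
```

```text
(no output)
```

View pics/e1.png

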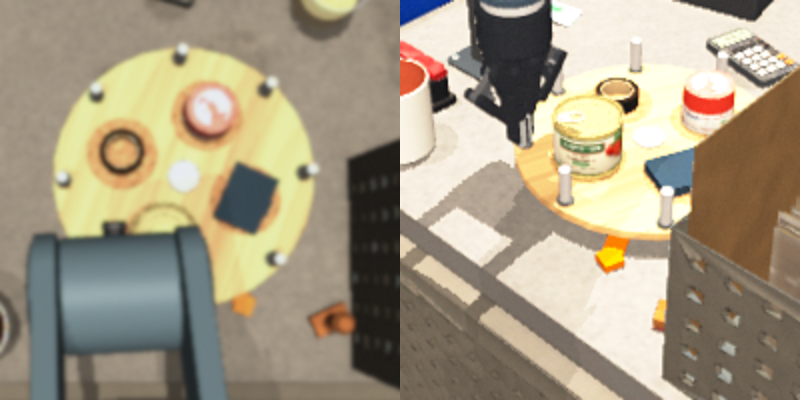

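The platter follows: the pegs have moved about 14° clockwise, the finger is outside the tin, and the pointer is now visible at top pixel (381,252). Continuing.

>>> send_rows(
  dr=[
    [0,0,0],
    [0,0,0],
    [0,0,0],
    [0,0,0],
    [0,0,0],
    [0,0,0],
    [0,0,0],
    [0,0,0],
  ],
  xyz=[
    [0.5,0.3,0],
    [1.0,0.7,0],
    [1.5,1.1,0],
    [1.9,1.6,0],
    [2.4,2.0,0],
    [2.8,2.5,0],
    [3.2,3.0,0],
    [3.5,3.5,0],
  ],
  jaw=[0,0,0,0,0,0,0,0],
)

```text
time_s: 4.45
eef_pos: [0.5653, 0.1833, 0.0722]
eef_rot: [-0.0, 0.707, 0.707, -0.0]
wrist_force: [-0.3, -1.2, -0.3]
opening: -0.003
grasp_force: 0.4
```

>>> send_rows(
  dr=[
    [0,0,0],
    [0,0,0],
    [0,0,0],
    [0,0,0],
    [0,0,0],
    [0,0,0],
    [0,0,0],
    [0,0,0],
  ],
  xyz=[
    [0.4,0.5,0],
    [0.7,1.0,0],
    [1.0,1.5,0],
    [1.3,2.1,0],
    [1.5,2.7,0],
    [1.7,3.2,0],
    [1.9,3.8,0],
    [2.1,4.4,0],
  ],
  jaw=[0,0,0,0,0,0,0,0],
)

```text
time_s: 5.45
eef_pos: [0.6094, 0.2041, 0.0723]
eef_rot: [0.0, 0.707, 0.707, -0.0]
wrist_force: [-1.0, 0.2, -0.4]
opening: 0.003
grasp_force: 0.4
```

>>> send_rows(
  dr=[
    [0,0,0],
    [0,0,0],
    [0,0,0],
    [0,0,0],
    [0,0,0],
    [0,0,0],
    [0,0,0],
    [0,0,0],
  ],
  xyz=[
    [0.2,0.6,0],
    [0.3,1.2,0],
    [0.4,1.8,0],
    [0.4,2.5,0],
    [0.5,3.1,0],
    [0.5,3.7,0],
    [0.5,4.3,0],
    [0.4,4.9,0],
  ],
  jaw=[0,0,0,0,0,0,0,0],
)

```text
time_s: 6.45
eef_pos: [0.6584, 0.208, 0.0723]
eef_rot: [-0.0, 0.707, 0.707, -0.0]
wrist_force: [-1.4, -1.0, -0.3]
opening: 0.001
grasp_force: 0.5
```

Run:
```python
from h import *
im={n:ctrl.camera(n)[:,:,::-1] for n in('top','side')}
cv2.imwrite('pics/e2.png',np.hstack([cv2.resize(im['top'][100:300,260:460],None,fx=2,fy=2),cv2.resize(im['side'][150:350,230:430],None,fx=2,fy=2)]))
```

```text
(no output)
```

View pics/e2.png

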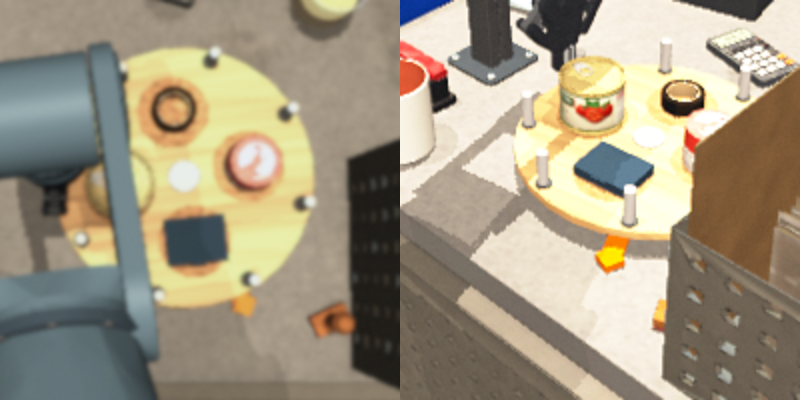

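It is working: the pot is now at the right and everything is still in place. Continuing.

>>> send_rows(
  dr=[
    [0,0,0],
    [0,0,0],
    [0,0,0],
    [0,0,0],
    [0,0,0],
    [0,0,0],
    [0,0,0],
    [0,0,0],
  ],
  xyz=[
    [0,0.7,0],
    [-0.1,1.3,0],
    [-0.2,1.9,0],
    [-0.4,2.5,0],
    [-0.6,3.1,0],
    [-0.8,3.7,0],
    [-1.0,4.2,0],
    [-1.2,4.8,0],
  ],
  jaw=[0,0,0,0,0,0,0,0],
)

```text
time_s: 7.55
eef_pos: [0.7064, 0.1959, 0.0723]
eef_rot: [-0.0, 0.707, 0.707, 0.0]
wrist_force: [0.1, 1.0, 1.4]
opening: -0.0
grasp_force: 0.3
```

>>> send_rows(
  dr=[
    [0,0,0],
    [0,0,0],
    [0,0,0],
    [0,0,0],
    [0,0,0],
    [0,0,0],
    [0,0,0],
    [0,0,0],
  ],
  xyz=[
    [-0.3,0.6,0],
    [-0.6,1.1,0],
    [-0.9,1.6,0],
    [-1.3,2.1,0],
    [-1.6,2.6,0],
    [-2.0,3.1,0],
    [-2.4,3.6,0],
    [-2.9,4.0,0],
  ],
  jaw=[0,0,0,0,0,0,0,0],
)

```text
time_s: 8.55
eef_pos: [0.7465, 0.1669, 0.0723]
eef_rot: [0.0, 0.707, 0.707, 0.0]
wrist_force: [0.9, 1.0, 0.2]
opening: 0.002
grasp_force: 0.6
```

>>> send_rows(
  dr=[
    [0,0,0],
    [0,0,0],
    [0,0,0],
    [0,0,0],
    [0,0,0],
    [0,0,0],
    [0,0,0],
    [0,0,0],
  ],
  xyz=[
    [-0.4,0.5,0],
    [-0.9,0.9,0],
    [-1.4,1.3,0],
    [-1.9,1.6,0],
    [-2.4,2.0,0],
    [-2.9,2.3,0],
    [-3.4,2.6,0],
    [-4.0,2.9,0],
  ],
  jaw=[0,0,0,0,0,0,0,0],
)

```text
time_s: 9.55
eef_pos: [0.7751, 0.1267, 0.0722]
eef_rot: [-0.0, 0.707, 0.707, -0.0]
wrist_force: [-0.1, 1.3, -0.1]
opening: -0.001
grasp_force: 0.4
```

Run:
```python
from h import *
im={n:ctrl.camera(n)[:,:,::-1] for n in('top','side')}
cv2.imwrite('pics/e3.png',np.hstack([cv2.resize(im['top'][100:300,260:460],None,fx=2,fy=2),cv2.resize(im['side'][150:350,230:430],None,fx=2,fy=2)]))
c=np.array([.6463,.067])
for k in range(8):
    pass
```

```text
(no output)
```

View pics/e3.png

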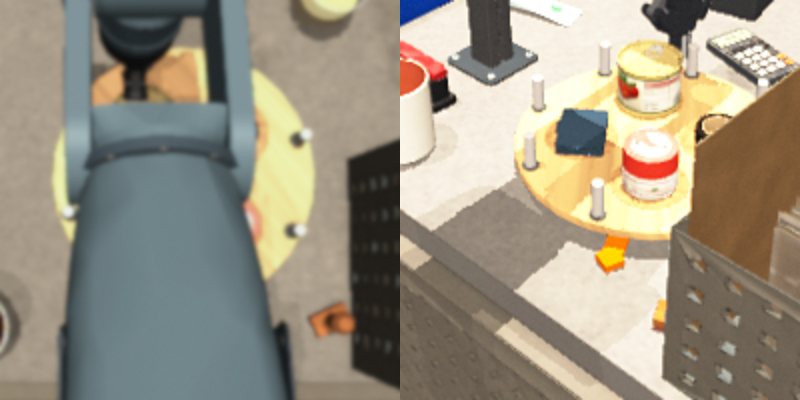

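The pot is nearly at the front, with side pixel (355,232) against the pointer at (335,282). I'll measure the platter phase from the visible peg tops.

Run:
```python
from h import *
c=np.array([.6463,.067])
S=[ray('side',230+(x-400)/2,150+y/2,.077)[:2] for x,y in[(605,42),(539,78),(531,135),(598,182)]]
T=[ray('top',260+x/2,100+y/2,.077)[:2] for x,y in[(304,133),(295,230),(69,211)]]
for P in(S,T):
    d=np.array(P)-c;a=np.degrees(np.arctan2(d[:,1],d[:,0]));print(np.hypot(*d.T).round(3),a.round(1),(a%45).round(1))
l=ray('side',230+250/2,150+141/2,.084)[:2]-c;print('lid',np.hypot(*l),np.degrees(np.arctan2(l[1],l[0])))
# table from finger 25 deg
p=lambda a:c+.142*np.array([np.cos(np.radians(a)),np.sin(np.radians(a))])
o=ctrl.get_obs()['eef_pos'][:2];fa=np.degrees(np.arctan2(*(o-c)[::-1]));print('finger',fa)
for k in range(2,24,2):print(k,((p(fa-k)-p(fa))[::-1]*100).round(2))
```

```text
[0.136 0.132 0.135 0.138] [  62.1  108.7  154.7 -161.8] [17.1 18.7 19.7 18.2]
[0.136 0.134 0.135] [ -71.9 -118.5  108.7] [18.1 16.5 18.7]
lid 0.07112834230927234 -140.32501198488214
finger 24.495389500384114
2 [-0.45  0.2 ]
4 [-0.92  0.38]
6 [-1.38  0.54]
8 [-1.86  0.69]
10 [-2.33  0.83]
12 [-2.82  0.94]
14 [-3.3   1.04]
16 [-3.79  1.12]
18 [-4.28  1.19]
20 [-4.77  1.23]
22 [-5.27  1.26]
```

Pot at about -139.5°, about 14° to go. I'll push 13° slowly, ease to a stop and re-measure.

>>> send_rows(
  dr=[
    [0,0,0],
    [0,0,0],
    [0,0,0],
    [0,0,0],
    [0,0,0],
    [0,0,0],
    [0,0,0],
    [0,0,0],
  ],
  xyz=[
    [-0.5,0.2,0],
    [-0.9,0.4,0],
    [-1.4,0.5,0],
    [-1.9,0.7,0],
    [-2.3,0.8,0],
    [-2.7,0.9,0],
    [-2.9,1.0,0],
    [-3.1,1.0,0],
  ],
  jaw=[0,0,0,0,0,0,0,0],
)

```text
time_s: 10.65
eef_pos: [0.7852, 0.096, 0.0723]
eef_rot: [0.0, 0.707, 0.707, 0.0]
wrist_force: [0.1, 1.6, -0.8]
opening: 0.002
grasp_force: 0.4
```

Run:
```python
from h import *
im={n:ctrl.camera(n)[:,:,::-1] for n in('top','side')}
cv2.imwrite('pics/e4.png',np.hstack([cv2.resize(im['top'][100:300,260:460],None,fx=2,fy=2),cv2.resize(im['side'][150:350,230:430],None,fx=2,fy=2)]))
```

```text
(no output)
```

View pics/e4.png

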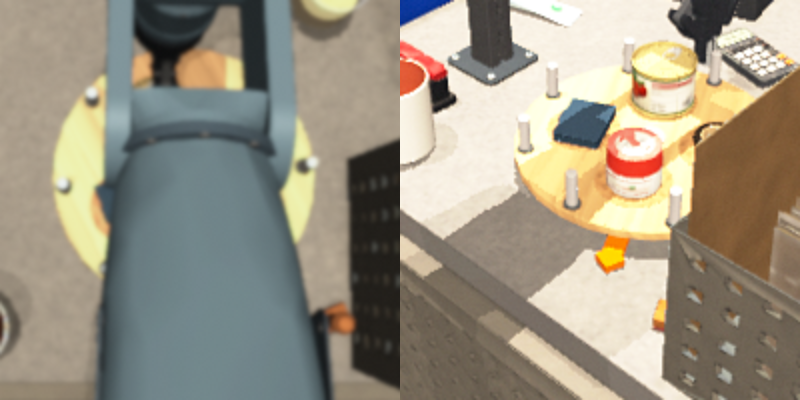

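Run:
```python
from h import *
c=np.array([.6463,.067])
S=[ray('side',230+(x-400)/2,150+y/2,.077)[:2] for x,y in[(629,40),(552,64),(524,117),(571,172),(675,190)]]
T=[ray('top',260+x/2,100+y/2,.077)[:2] for x,y in[(92,94),(63,184),(313,161)]]
for P in(S,T):
    d=np.array(P)-c;a=np.degrees(np.arctan2(d[:,1],d[:,0]));print(np.hypot(*d.T).round(3),a.round(1),(a%45).round(1))
# pot white/red extents in side: red band
t=cv2.cvtColor(ctrl.camera('side')[:,:,::-1].copy(),cv2.COLOR_BGR2HSV)
m=cv2.inRange(t,(0,170,120),(4,255,255))|cv2.inRange(t,(174,170,120),(180,255,255))
m[:205]=0;m[255:]=0;m[:,:325]=0;m[:,375:]=0
ys,xs=np.nonzero(m);print(len(xs),xs.min(),xs.max(),ys.min(),ys.max())
u=(xs.min()+xs.max())/2
for g in range(-160,-145,2):
    print(g,proj('side',[*(c+.075*np.array([np.cos(np.radians(g)),np.sin(np.radians(g))])),.07]).round(1),u)
```

```text
[0.133 0.135 0.136 0.139 0.139] [  49.8   95.2  140.9 -174.4 -130.5] [4.8 5.2 5.9 5.6 4.5]
[0.133 0.135 0.139] [ 50.3  95.8 -85.2] [5.3 5.8 4.8]
208 334 360 214 238
-160 [342.4 225.4] 347.0
-158 [343.6 225.7] 347.0
-156 [344.8 226. ] 347.0
-154 [346.1 226.2] 347.0
-152 [347.3 226.4] 347.0
-150 [348.6 226.6] 347.0
-148 [349.9 226.7] 347.0
-146 [351.1 226.9] 347.0
```

The pot is within about 1° of the front. I'll back off from the peg, lift, clear the view and take the final measurement.

>>> send_rows(
  dr=[
    [0,0,0],
    [0,0,0],
    [0,0,0],
    [0,0,0],
    [0,0,0],
    [0,0,0],
    [0,0,0],
    [0,0,0],
  ],
  xyz=[
    [0.6,0,0],
    [1.2,0,0],
    [1.2,0,-2],
    [1.2,0,-5],
    [1.2,0,-9],
    [1.2,0,-13],
    [1.2,0,-16],
    [1.2,0,-16],
  ],
  jaw=[0,0,0,0,0,0,0,0],
)

```text
time_s: 11.8
eef_pos: [0.7871, 0.1081, 0.2388]
eef_rot: [0.003, 0.707, 0.707, 0.003]
wrist_force: [0.5, -0.6, -0.5]
opening: -0.0
grasp_force: 0.0
```

>>> send_rows(
  dr=[
    [0,0,0],
    [0,0,0],
    [0,0,0],
    [0,0,0],
    [0,0,0],
    [0,0,0],
    [0,0,0],
    [0,0,0],
  ],
  xyz=[
    [0,-5,0],
    [0,-10,-2],
    [-3,-15,-5],
    [-6,-20,-8],
    [-9,-25,-10],
    [-12,-29,-10],
    [-15,-33,-10],
    [-15,-33,-10],
  ],
  jaw=[0,0,0,0,0,0,0,0],
)

```text
time_s: 12.8
eef_pos: [0.4528, -0.0432, 0.332]
eef_rot: [0.0, 0.708, 0.706, -0.0]
wrist_force: [0.5, -0.0, 0.6]
opening: -0.0
grasp_force: 0.0
```

Run:
```python
from h import *
im={n:ctrl.camera(n)[:,:,::-1] for n in('top','side')}
cv2.imwrite('pics/f1.png',cv2.resize(im['top'][100:300,260:460],None,fx=3,fy=3,interpolation=cv2.INTER_CUBIC))
```

```text
(no output)
```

View pics/f1.png

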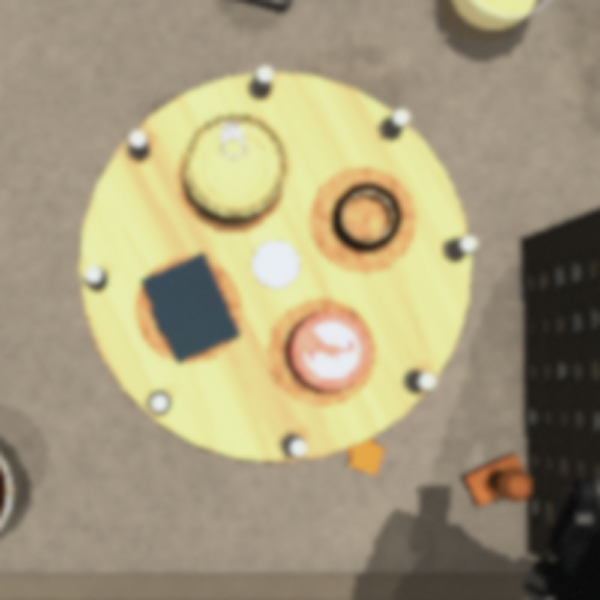

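Run:
```python
from h import *
Q=[(264,74),(401,118),(470,243),(428,381),(298,447),(160,401),(95,276),(137,139)]
P=np.array([ray('top',259.7+x/3,99.7+y/3,.077)[:2] for x,y in Q])
c,r=fit(P);d=P-c;a=np.degrees(np.arctan2(d[:,1],d[:,0]))%45;print(c,r,a.round(1),a.mean())
pk=lambda x,y,z:np.degrees(np.arctan2(*(ray('top',259.7+x/3,99.7+y/3,z)[:2]-c)[::-1]))
print('lid',pk(331,349,.084))
t=cv2.cvtColor(ctrl.camera('top')[:,:,::-1].copy(),cv2.COLOR_BGR2HSV)
m=cv2.inRange(t,(8,150,150),(21,255,255));m[:246]=0;m[262:]=0;m[:,:372]=0;m[:,394:]=0
ys,xs=np.nonzero(m);print(len(xs),xs.min(),xs.max(),ys.min(),ys.max())
W=np.array([ray('top',x,y,.0095)[:2] for x,y in zip(xs,ys)])-c;rr=np.hypot(*W.T);aa=np.degrees(np.arctan2(W[:,1],W[:,0]))
print('tip',rr.max(),aa[rr.argmax()],aa.mean(),aa.min(),aa.max())
# side view, full arrow, same c
t=cv2.cvtColor(ctrl.camera('side')[:,:,::-1].copy(),cv2.COLOR_BGR2HSV)
m=cv2.inRange(t,(5,170,150),(22,255,255));m[:262]=0;m[300:]=0;m[:,:315]=0;m[:,355:]=0
ys,xs=np.nonzero(m);W=np.array([ray('side',x,y,.009)[:2] for x,y in zip(xs,ys)])-c;print('side',np.degrees(np.arctan2(W[:,1],W[:,0])).mean())
```

```text
[0.64601131 0.06544319] 0.13652177352514508 [5.2 4.7 4.8 4.6 4.3 4.2 5.4 5.3] 4.8098569226427115
lid -152.9434017085051
78 376 386 247 256
tip 0.17393367354011685 -154.04464189957807 -154.36991044186047 -158.4462765268432 -150.00483424009218
side -153.47063211493094
```

The pot measures about -152.8° and the pointer -153.5 to -154.3°. The pot is therefore within about 1° (1–2 mm at the pot), which is at the measuring accuracy. The arm is clear, so I'm handing in.

```bash
python3 -c "
from bench import ctrl
print(ctrl.hand_in())"
```

```text
the job is handed in; nothing more can be done
None
```

I turned the carousel about 145° clockwise; the red-lidded pot now stands within about 1° of the orange pointer, with the arm clear, and the job was handed in about 13 s into the 54 s limit.

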